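# Update the flip tags on the lab's stock board

## Robot

A 7-joint arm with a two-finger parallel gripper is mounted at the origin on the work surface. World frame = base frame: x ahead of the robot, y to its left, z up, the work surface at z = 0. Lengths are in m, angles in rad, forces in N, time in s.
With the tool pointing down it reaches from about 0.4 to 0.85 m from the base axis. Payload 10.4 kg.
Tool frame: the origin (TCP) lies on the centre line of the jaws, within the pads' length; the fingertips stand 8 mm ahead of it and the grasp point (between the pads) lies 11 mm behind it; z points along the fingers, y is the direction in which the jaws open and shut (so a half turn about z gives the same grasp; the last joint's range is limited). The gripper opens to 85 mm and grips with 20 to 120 N. Pads are 22 mm wide; open, the fingers measure 114 mm over their backs; the gripper's body (76 mm by 85 mm) begins 54 mm behind the grasp point. The pads swing forward as they close: fully open they stand 13 mm farther back than shut.
Start: joints at [-1.156, 0.332, -0.065, 1.46, 0.022, 1.35, -0.088], TCP at [0.265, 0.566, 0.239] pointing down, gripper open.
Joint ranges: [-2.6, 2.6], [-0.5, 2.12], [-1.47, 1.34], [0.16, 2.42], [-1.27, 4.41], [0.06, 2.06], [-2.6, 2.6]. Speed limits (rad/s): [2.22, 2.22, 2.79, 2.79, 3.14, 3.14, 3.14].

## Interface

Orientations are given as a unit quaternion [x, y, z, w].
In Python, from workcell import manip gives the robot as it stands.
- The arm moves only by the tool arm_command, never from a script. Its argument "targets" is text: rows parted by semicolons, each of 6 numbers parted by spaces: the shift along the tool's x, y, z in mm, then the turn, a rotation vector about the tool's x, y, z in rad. A call has 1 to 5 rows; each row shifts and turns the commanded pose from where the row before left it, along the tool's axes as they then stand; what a row does not reach is not made up. A row lasts 1/8 s, in which the tool goes at most 62.5 mm and 10.7 degrees, less where a joint would pass 70% of its speed; a pose out of reach is approached as far as the arm can. A call is refused whole if a number of a shift passes 62.5 or a number of a turn 0.188, either way. A call with a gripper value outside its range is refused whole. "grip" is the finger opening in mm, from 0 to 85.4, set as the call begins (left out, the last holds). The fingers move at their own pace and stop on an object; "squeeze" is the grip in N (left out, the last holds). Time passes only in rows, so rows that do not move let the fingers close. It gives the time, the measured TCP pose, the force and the opening at its end, in the units of the state.
- manip.get_obs(): the state, without advancing time (a new reading comes with each control period).
- manip.camera(name): name is "scene" or "top"; returns a dict with "frame" (384x512x3 uint8, red, green, blue), "vertical_fov" (degrees; the focal length in pixels is half the picture's height over the tangent of half this angle, whatever the lens; pixels are square), "cx", "cy" (the principal point, pixels), "distortion" ([k1, k2, p1, p2, k3] as OpenCV has them; the pictures are not rectified), "rvec" (rotation vector, rad) and "tvec" (3), from world to camera coordinates, as OpenCV has them. Camera axes: x right, y down, z forward; pixel columns grow to the right and rows downward; lengths in m; the calibration is good to about 2 mm. A picture is of the moment at which its call begins. There is no depth.
- manip.hand_in(): hands the job in, once; it reports no verdict.
Trained networks look in a picture, given as the dict that the camera call returned (one of the last four; its "shot" number tells which), for a name from the list of things; names that differ only in an ending like _2 or _b are one class to them, and where a whole thing is asked for, a point or a joint stands for the part that bears it (a point fixed in the world has none). Each returns a list of dicts, best first, with "p" (0 to 1); they miss things now and then, are a little off and sometimes report something else, mostly with a low value. They report only what shows in the picture. A call takes as long as a camera call.
- manip.search_frame(picture, name): "xyz" ([x, y, z] in m, in the coordinates of the camera as it stood for that picture, good to about 4 mm: the middle of the surface that is visible of it).
The state is a dict: "clock": time; "joint_pos": joint angles; "joint_velocities": joint speeds; "tau": joint torques, N m; "position": TCP position; "ee_rot": TCP orientation; "ft_force": force on the tool from outside, world axes, zero at the start; "torque": the same for the moment, N m; "grip_width": opening from 0.0 (shut) to 1.0 (fully open).
Only numpy, scipy, OpenCV 4.12 (cv2) and the standard library are available. Lean on these libraries where they do the work, as an engineer would, in place of code of your own. Each camera call takes 0.05 s, during which the arm holds its last target.

## Task

Bring the stock board up to date by gently pushing over, with a fingertip, each hinged tag that is wrong: every bin with stock in it must have its tag leaning back over the bin (the disc face turned up), and every empty bin must have its tag leaning forward, away from the bin (the bar face turned up). Let each tag rest right over on its stop. Only push the tags, never pinch them, and leave the bins and all the other things where they stand.

Things in the scene. Friction and masses are not known exactly. Their poses are not given: they have to be found in the camera images.
- board: fixed stock board: yellow tray (460 mm along y, from x = -20 to 156 mm, floor 4 mm, rim 14 mm) with an upright grey panel (352 x 6 mm, 62 mm high) near its front. A steel rod along the panel's top, 74 mm above the bench, carries five hinged tags 64 mm apart. Origin on the bench below the rod's middle; x back across the bins (away from the robot), y along the rod to the left, z up.
- tag0 (a joint): leftmost (+y end) tag: white leaf 44 mm wide, 55 mm long from rod to free edge, 4 mm thick, 28 g, swings freely. Angle about the rod: 0 upright; +0.65 on its back stop, leaning over its bin, the face with a round disc turned up; -0.65 on its front stop, leaning to the robot's side, the face with a bar turned up. Pushed past upright it falls to the other stop by itself.
- tag0_hinge (a point): middle of the leftmost (+y end) tag's hinge, on the rod, 74 mm above the bench (fixed to the board, same axes as the board).
- tag1 (a joint): second from the left tag: white leaf 44 mm wide, 55 mm long from rod to free edge, 4 mm thick, 28 g, swings freely. Angle about the rod: 0 upright; +0.65 on its back stop, leaning over its bin, the face with a round disc turned up; -0.65 on its front stop, leaning to the robot's side, the face with a bar turned up. Pushed past upright it falls to the other stop by itself.
- tag1_hinge (a point): middle of the second from the left tag's hinge, on the rod, 74 mm above the bench (fixed to the board, same axes as the board).
- tag2 (a joint): middle tag: white leaf 44 mm wide, 55 mm long from rod to free edge, 4 mm thick, 28 g, swings freely. Angle about the rod: 0 upright; +0.65 on its back stop, leaning over its bin, the face with a round disc turned up; -0.65 on its front stop, leaning to the robot's side, the face with a bar turned up. Pushed past upright it falls to the other stop by itself.
- tag2_hinge (a point): middle of the middle tag's hinge, on the rod, 74 mm above the bench (fixed to the board, same axes as the board).
- tag3 (a joint): second from the right tag: white leaf 44 mm wide, 55 mm long from rod to free edge, 4 mm thick, 28 g, swings freely. Angle about the rod: 0 upright; +0.65 on its back stop, leaning over its bin, the face with a round disc turned up; -0.65 on its front stop, leaning to the robot's side, the face with a bar turned up. Pushed past upright it falls to the other stop by itself.
- tag3_hinge (a point): middle of the second from the right tag's hinge, on the rod, 74 mm above the bench (fixed to the board, same axes as the board).
- tag4 (a joint): rightmost tag: white leaf 44 mm wide, 55 mm long from rod to free edge, 4 mm thick, 28 g, swings freely. Angle about the rod: 0 upright; +0.65 on its back stop, leaning over its bin, the face with a round disc turned up; -0.65 on its front stop, leaning to the robot's side, the face with a bar turned up. Pushed past upright it falls to the other stop by itself.
- tag4_hinge (a point): middle of the rightmost tag's hinge, on the rod, 74 mm above the bench (fixed to the board, same axes as the board).
- bin_stoppers: loose blue open-topped bin, 100 mm front to back, 56 mm wide, 52 mm high (contents at most 60 mm), heaped with beige tapered rubber stoppers (a stocked bin); origin at the centre of its underside. It stands on the tray straight behind one tag, its centre about 72 mm behind that tag's hinge; this tag is the bin's tag.
- bin_caps: loose blue open-topped bin, 100 mm front to back, 56 mm wide, 52 mm high (contents at most 60 mm), heaped with white screw caps (a stocked bin); origin at the centre of its underside. It stands on the tray straight behind one tag, its centre about 72 mm behind that tag's hinge; this tag is the bin's tag.
- bin_vials: loose blue open-topped bin, 100 mm front to back, 56 mm wide, 52 mm high (contents at most 60 mm), heaped with small amber vials lying across it (a stocked bin); origin at the centre of its underside. It stands on the tray straight behind one tag, its centre about 72 mm behind that tag's hinge; this tag is the bin's tag.
- bin_bare1: loose blue open-topped bin, 100 mm front to back, 56 mm wide, 52 mm high (contents at most 60 mm), empty, its bare blue floor showing; origin at the centre of its underside. It stands on the tray straight behind one tag, its centre about 72 mm behind that tag's hinge; this tag is the bin's tag.
- bin_bare2: loose blue open-topped bin, 100 mm front to back, 56 mm wide, 52 mm high (contents at most 60 mm), empty, its bare blue floor showing; origin at the centre of its underside. It stands on the tray straight behind one tag, its centre about 72 mm behind that tag's hinge; this tag is the bin's tag.
- jar: bystander: closed glass jar, 42 mm wide, 66 mm high, standing on the tray beyond the left end of the row of bins; origin at the centre of its underside.
- dropper: bystander: small amber bottle, 32 mm wide, 58 mm high, standing on the tray beyond the right end of the row of bins; origin at the centre of its underside.
- lid: bystander: round white cell lid, 62 mm wide, 20 mm high, lying on the bench in front of the board; origin at the centre of its underside.
- spatula: bystander: slim steel laboratory spatula, 159 mm long, 10 mm wide, 6 mm high, lying on the bench in front of the board; origin on its underside near its middle, x along it.
- reagent: bystander: amber reagent bottle, 62 mm wide, 135 mm high, standing on the bench left of the tray; origin at the centre of its underside.
- beaker: bystander: glass beaker, 72 mm wide, 85 mm high, standing on the bench right of the tray; origin at the centre of its underside.
- sample_vial: bystander: capped glass sample vial, 23 mm wide, 44 mm high, standing on the bench in front of the board; origin at the centre of its underside.

How it is judged:
At the end, for the whole second after the job is handed in: Each tag in front of a stocked bin leans back by more than 0.5 rad, each tag in front of an empty bin leans forward by more than 0.5 rad, and all tags are at rest (((horizontal distance between bin_stoppers and tag0_hinge below 0.088 m and value of joint tag0 above 0.5 rad) or (horizontal distance between bin_caps and tag0_hinge below 0.088 m and value of joint tag0 above 0.5 rad) or (horizontal distance between bin_vials and tag0_hinge below 0.088 m and value of joint tag0 above 0.5 rad) or (horizontal distance between bin_bare1 and tag0_hinge below 0.088 m and value of joint tag0 below -0.5 rad) or (horizontal distance between bin_bare2 and tag0_hinge below 0.088 m and value of joint tag0 below -0.5 rad)) and velocity of joint tag0 between -0.2 and 0.2 rad/s and ((horizontal distance between bin_stoppers and tag1_hinge below 0.088 m and value of joint tag1 above 0.5 rad) or (horizontal distance between bin_caps and tag1_hinge below 0.088 m and value of joint tag1 above 0.5 rad) or (horizontal distance between bin_vials and tag1_hinge below 0.088 m and value of joint tag1 above 0.5 rad) or (horizontal distance between bin_bare1 and tag1_hinge below 0.088 m and value of joint tag1 below -0.5 rad) or (horizontal distance between bin_bare2 and tag1_hinge below 0.088 m and value of joint tag1 below -0.5 rad)) and velocity of joint tag1 between -0.2 and 0.2 rad/s and ((horizontal distance between bin_stoppers and tag2_hinge below 0.088 m and value of joint tag2 above 0.5 rad) or (horizontal distance between bin_caps and tag2_hinge below 0.088 m and value of joint tag2 above 0.5 rad) or (horizontal distance between bin_vials and tag2_hinge below 0.088 m and value of joint tag2 above 0.5 rad) or (horizontal distance between bin_bare1 and tag2_hinge below 0.088 m and value of joint tag2 below -0.5 rad) or (horizontal distance between bin_bare2 and tag2_hinge below 0.088 m and value of joint tag2 below -0.5 rad)) and velocity of joint tag2 between -0.2 and 0.2 rad/s and ((horizontal distance between bin_stoppers and tag3_hinge below 0.088 m and value of joint tag3 above 0.5 rad) or (horizontal distance between bin_caps and tag3_hinge below 0.088 m and value of joint tag3 above 0.5 rad) or (horizontal distance between bin_vials and tag3_hinge below 0.088 m and value of joint tag3 above 0.5 rad) or (horizontal distance between bin_bare1 and tag3_hinge below 0.088 m and value of joint tag3 below -0.5 rad) or (horizontal distance between bin_bare2 and tag3_hinge below 0.088 m and value of joint tag3 below -0.5 rad)) and velocity of joint tag3 between -0.2 and 0.2 rad/s and ((horizontal distance between bin_stoppers and tag4_hinge below 0.088 m and value of joint tag4 above 0.5 rad) or (horizontal distance between bin_caps and tag4_hinge below 0.088 m and value of joint tag4 above 0.5 rad) or (horizontal distance between bin_vials and tag4_hinge below 0.088 m and value of joint tag4 above 0.5 rad) or (horizontal distance between bin_bare1 and tag4_hinge below 0.088 m and value of joint tag4 below -0.5 rad) or (horizontal distance between bin_bare2 and tag4_hinge below 0.088 m and value of joint tag4 below -0.5 rad)) and velocity of joint tag4 between -0.2 and 0.2 rad/s); the robot touches nothing.
It fails at once if a bin is picked up or shifted (more than 10 mm) (distance of any of bin_stoppers, bin_caps, bin_vials, bin_bare1, bin_bare2 from where it was at the start of the episode above 0.01 m).
It fails at once if one of the other things is picked up, shifted (more than 20 mm) or knocked over (distance of any of jar, dropper, lid, spatula, reagent, beaker, sample_vial from where it was at the start of the episode above 0.02 m or angle between any of jar, dropper, lid, reagent, beaker, sample_vial's own z axis and vertical above 0.5 rad).
It fails at once if a tag is pinched between the fingers or pushed roughly (more than 15 N) (contact force between the fingers and tag0 above 15 N or contact force between the fingers and tag1 above 15 N or contact force between the fingers and tag2 above 15 N or contact force between the fingers and tag3 above 15 N or contact force between the fingers and tag4 above 15 N).
It also fails if it takes over 45 s, if anything falls off the work surface, if the arm or the gripper's body presses on something with over 40 N, if the wrist force passes 120 N, or if a joint passes its speed limit or range.

## Working session

There is one attempt and no reset: what is moved stays moved. The work goes in short steps, Python scripts to look and compute and a tool call to move; the robot and the scene stay as the last step left them, time stands still between calls to the robot, and variables do not carry over. Pictures are saved under pics/ and viewed, and the job is handed in when it is done.

Besides the shell and the picture viewer there is one more tool, called after "Emit:" as name(argument=value, ...) on one line, values as JSON. arm_command: Moves the arm, as the interface text tells. Its arguments: {"type":"object","properties":{"targets":{"type":"string"},"grip":{"type":"number"},"squeeze":{"type":"number"}},"required":["targets"]}

```bash
ls; mkdir -p pics
cat > h.py <<'E'
import numpy as np,cv2,pickle
from workcell import manip
def shot(name):
    c=manip.camera(name); return c
def K(c):
    h=c['frame'].shape[0]; f=h/2/np.tan(np.radians(c['vertical_fov'])/2)
    return np.array([[f,0,c['cx']],[0,f,c['cy']],[0,0,1.]])
def save(c,p,s=1.5):
    cv2.imwrite(p,cv2.resize(c['frame'][:,:,::-1],None,fx=s,fy=s,interpolation=cv2.INTER_CUBIC))
def proj(c,P):
    return cv2.projectPoints(np.array(P,float).reshape(-1,3),np.array(c['rvec'],float),np.array(c['tvec'],float),K(c),np.array(c['distortion'],float))[0][:,0]
def c2w(c,x):
    R=cv2.Rodrigues(np.array(c['rvec'],float))[0]; return R.T@(np.array(x)-np.array(c['tvec']).ravel())
def ray(c,uv,z):
    R=cv2.Rodrigues(np.array(c['rvec'],float))[0]; o=-R.T@np.array(c['tvec'],float).ravel()
    n=cv2.undistortPoints(np.array([[uv]],float),K(c),np.array(c['distortion'],float))[0,0]
    d=R.T@np.array([n[0],n[1],1]); return o+d*(z-o[2])/d[2]
E
python3 - <<'E'
from h import *
o=manip.get_obs(); print(o)
for n in ['scene','top']:
    c=shot(n); save(c,f'pics/{n}0.png'); print(n,c['vertical_fov'],c2w(c,[0,0,0]),c2w(c,[0,0,1])-c2w(c,[0,0,0]))
    for t in ['board','bin_stoppers','bin_caps','bin_vials','bin_bare1','tag0','tag1','tag2','tag3','tag4','jar','dropper','lid','spatula','reagent','beaker','sample_vial']:
        r=manip.search_frame(c,t)
        print(t,[(round(q['p'],2),c2w(c,q['xyz']).round(3).tolist()) for q in r if q['p']>.2][:5])
E
```

```text
pics
{'clock': 0.0, 'joint_pos': array([-1.15561933,  0.33284281, -0.06469473,  1.46091299,  0.02161062,
        1.34989823, -0.08849262]), 'joint_velocities': array([ 0.00158244,  0.00028896,  0.00110555,  0.00097401, -0.00023563,
        0.0014111 ,  0.00090323]), 'tau': array([ 1.33232936e-05, -6.25452518e+01,  4.90162591e-02, -3.91595900e+01,
        1.61348982e-02,  1.00282294e-02,  4.31216151e-06]), 'position': array([0.26481561, 0.5657382 , 0.23854758]), 'ee_rot': array([ 2.17132465e-01,  9.76141909e-01, -6.73640464e-04, -1.11362050e-04]), 'ft_force': array([ 0.13212069,  0.35264233, -0.34791418]), 'torque': array([-0.02668877,  0.02607304, -0.00991079]), 'grip_width': 0.9988690397428975}
scene 51.37336078990674 [1.36232328 0.21235322 0.66595355] [-0.78242149 -0.15364385 -0.60349829]
board [(0.75, [0.539, 0.041, 0.014]), (0.5, [0.382, 0.076, 0.015])]
bin_stoppers [(0.87, [0.607, 0.153, 0.049]), (0.24, [0.384, 0.077, 0.015])]
bin_caps [(0.71, [0.623, -0.029, 0.051]), (0.4, [0.608, -0.164, 0.037])]
bin_vials [(0.69, [0.537, 0.043, 0.016]), (0.55, [0.615, 0.027, 0.051])]
bin_bare
[... 1827 characters left out ...]
492, 0.146, 0.101]), (0.61, [0.496, 0.024, 0.101]), (0.6, [0.526, 0.086, 0.101])]
tag4 [(0.85, [0.532, -0.04, 0.099]), (0.84, [0.502, -0.108, 0.099]), (0.65, [0.492, 0.146, 0.101]), (0.61, [0.496, 0.024, 0.101]), (0.6, [0.526, 0.086, 0.101])]
jar [(0.83, [0.587, 0.221, 0.075]), (0.59, [0.342, -0.063, 0.005])]
dropper [(0.6, [0.597, -0.162, 0.038]), (0.59, [0.533, -0.038, 0.104])]
lid [(0.67, [0.4, 0.069, 0.02])]
spatula [(0.74, [0.337, -0.062, 0.005])]
reagent [(0.76, [0.505, 0.318, 0.09])]
beaker [(0.77, [0.57, -0.28, 0.051]), (0.55, [0.542, 0.025, 0.004]), (0.54, [0.491, 0.146, 0.1]), (0.46, [0.446, 0.088, 0.044])]
sample_vial [(0.54, [0.598, -0.039, 0.051]), (0.29, [0.539, 0.025, 0.002])]
```

View pics/scene0.png

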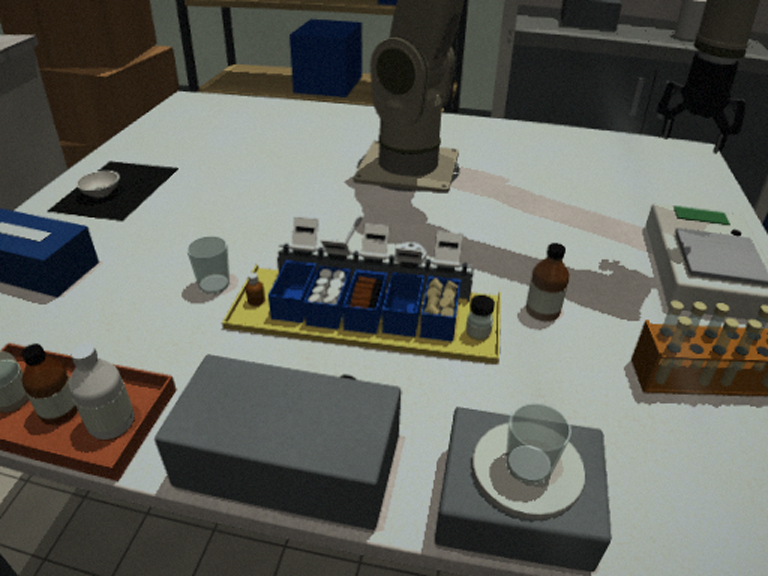

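View pics/top0.png

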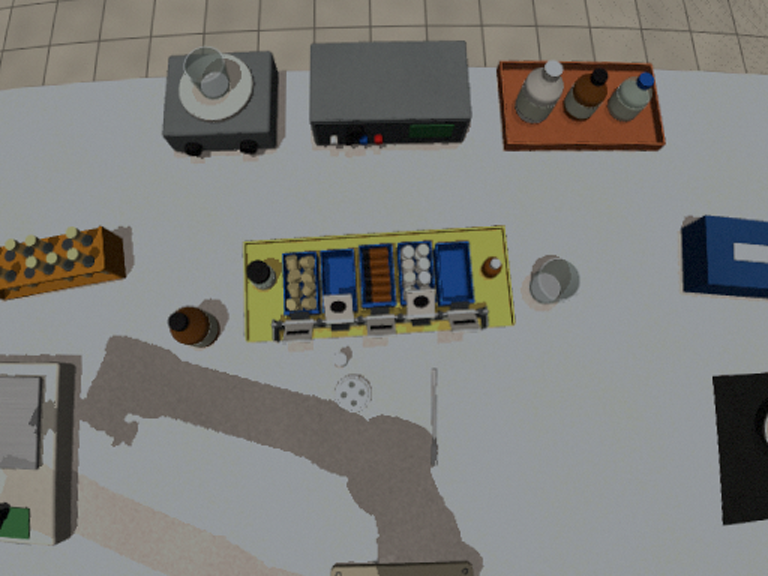

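The top view shows the bins, from left to right, as stoppers (300,283), bare (338,275), vials (378,275), caps (417,265) and bare (455,273). Tags 0, 2 and 4 show bars and lean forward; tags 1 and 3 show discs and lean back. So tags 0, 1 and 2 look wrong. I'll zoom in to confirm, then fit the board pose.

Run:
```python
from h import *
c=shot('top'); f=c['frame']
cv2.imwrite('pics/topz.png',cv2.resize(f[140:290,150:360][:,:,::-1],None,fx=3.7,fy=3.7,interpolation=cv2.INTER_CUBIC))
c2=shot('scene'); f=c2['frame']
cv2.imwrite('pics/scz.png',cv2.resize(f[130:250,140:345][:,:,::-1],None,fx=3.8,fy=3.8,interpolation=cv2.INTER_CUBIC))
pickle.dump((c,c2),open('c.pkl','wb'))
```

```text
(no output)
```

View pics/topz.png

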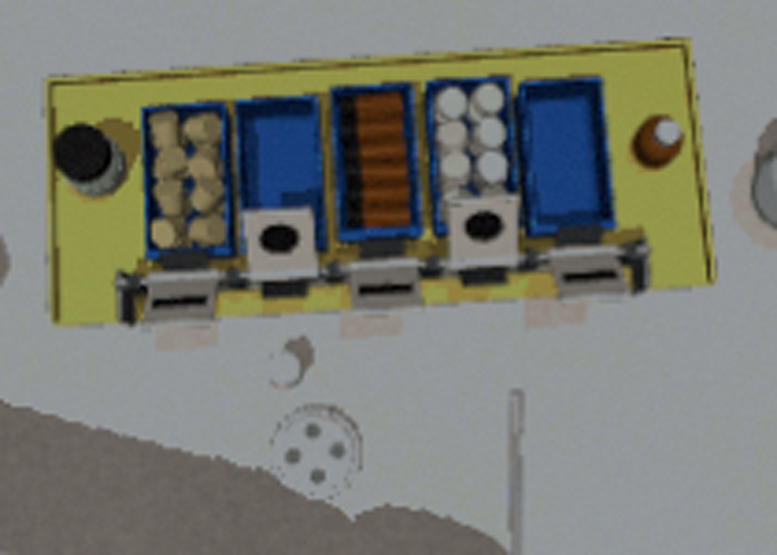

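View pics/scz.png

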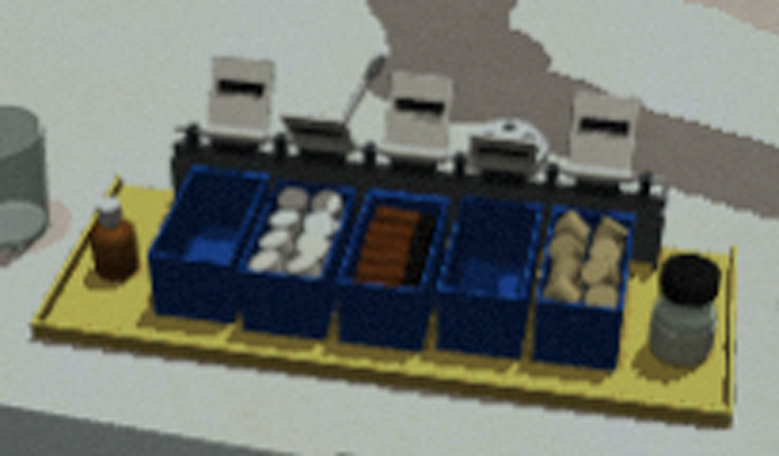

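Both zooms agree. The top zoom has discs at (280,238) and (485,225) and bars at (180,300), (388,288) and (590,273). In the scene zoom the bare bins are second from the right and far left, which are tags 1 and 4. So tags 0 and 2 must go back and tag 1 forward.

Run:
```python
from h import *
from scipy.optimize import least_squares
c,c2=pickle.load(open('c.pkl','rb'))
def zt(u,v): return ((u+.5)/3.7+150-.5,(v+.5)/3.7+140-.5)
def zs(u,v): return ((u+.5)/3.8+140-.5,(v+.5)/3.8+130-.5)
B=np.array([[.156,.23,.014],[.156,-.23,.014],[-.02,-.23,.014],[-.02,.23,.014]])
ut=np.array([zt(48,78),zt(688,40),zt(714,284),zt(53,325)])
us=np.array([zs(732,410),zs(33,325),zs(118,180),zs(735,248)])
def W(p,P):
    P=np.atleast_2d(P); a=p[2]; R=np.array([[np.cos(a),-np.sin(a),0],[np.sin(a),np.cos(a),0],[0,0,1]])
    return P@R.T+[p[0],p[1],0]
def res(p): return np.r_[(proj(c,W(p,B))-ut).ravel(),.7*(proj(c2,W(p,B))-us).ravel()]
r=least_squares(res,[.52,.02,0],loss='soft_l1'); p=r.x; print(p,r.fun.round(1))
r1=least_squares(lambda p:(proj(c,W(p,B))-ut).ravel(),[.52,.02,0]); print('top only',r1.x,r1.fun.round(1))
# overlay
pts=[]; 
for cam,off,s,n in ((c,(150,140),3.7,'topo'),(c2,(140,130),3.8,'sco')):
    im=cv2.imread('pics/topz.png' if n=='topo' else 'pics/scz.png')
    def q(P): 
        u=proj(cam,W(p,P)); return [((a+.5-off[0])*s,(b+.5-off[1])*s) for a,b in u]
    for x in q(B): cv2.circle(im,tuple(int(round(t)) for t in x),3,(0,255,0),1)
    st=[-.65,.65,-.65,.65,-.65]
    for i in range(5):
        y=.128-.064*i; s_=st[i]
        P=[[0,y-.022,.074],[0,y+.022,.074],[.055*np.sin(s_),y+.022,.074+.055*np.cos(s_)],[.055*np.sin(s_),y-.022,.074+.055*np.cos(s_)]]
        cv2.polylines(im,[np.array(q(P)).round().astype(int)],True,(0,0,255),1)
    cv2.imwrite(f'pics/{n}.png',im)
for i in range(5): print(i,W(p,[0,.128-.064*i,.074]).round(4))
pickle.dump(p,open('p.pkl','wb'))
for n,u in (('vial',zt(288,367)),('lid',zt(315,450)),('sp',zt(516,395))): print(n,ray(c,u,.03).round(3))
```

```text
[0.51233406 0.0244344  0.03954241] [-1.2 -0.3  0.4 -0.6  0.6  0.  -1.3  0.2  0.   0.2 -0.9 -0.7 -0.3 -1.6
  0.2 -1.2]
top only [0.51199004 0.02348205 0.03896236] [-0.9 -0.2  0.8 -0.4  0.9  0.2 -0.9  0.2]
0 [[0.5073 0.1523 0.074 ]]
1 [[0.5098 0.0884 0.074 ]]
2 [[0.5123 0.0244 0.074 ]]
3 [[ 0.5149 -0.0395  0.074 ]]
4 [[ 0.5174 -0.1035  0.074 ]]
vial [0.451 0.088 0.03 ]
lid [0.396 0.071 0.03 ]
sp [ 0.429 -0.063  0.03 ]
```

View pics/topo.png

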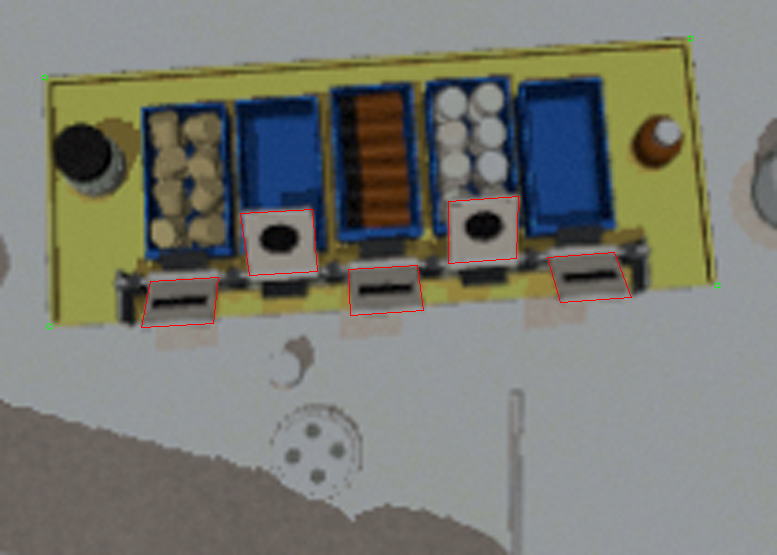

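View pics/sco.png

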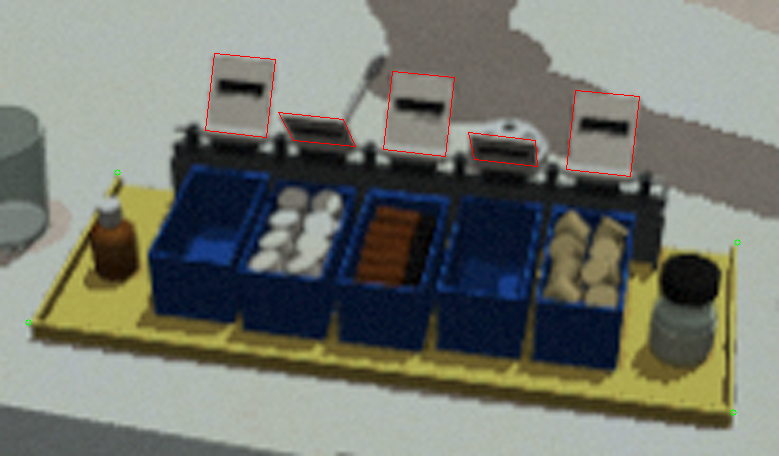

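The overlay matches to within about 2 mm. Next I'll close the gripper and square it to the board.

Emit:
arm_command(targets="0 0 0 0 0 -0.16; 0 0 0 0 0 -0.16; 0 0 0 0 0 -0.158; 0 0 0 0 0 0", grip=0, squeeze=20)

```text
clock: 2.4
position: [0.265, 0.5661, 0.2394]
ee_rot: [-0.02, 1.0, 0.0, -0.0]
ft_force: [0.2, -0.5, -0.6]
grip_width: 0.142
```

```bash
cat >> h.py <<'E'
from scipy.spatial.transform import Rotation as Rn
p=pickle.load(open('p.pkl','rb')) if __import__('os').path.exists('p.pkl') else None
def W(P):
    a=p[2]; R=np.array([[np.cos(a),-np.sin(a),0],[np.sin(a),np.cos(a),0],[0,0,1]]); return np.atleast_2d(P)@R.T+[p[0],p[1],0]
def inb(w):
    a=p[2]; R=np.array([[np.cos(a),-np.sin(a),0],[np.sin(a),np.cos(a),0],[0,0,1]]); return (np.array(w)-[p[0],p[1],0])@R
def st():
    o=manip.get_obs(); R=Rn.from_quat(o['ee_rot']).as_matrix()
    print('t',round(float(o['clock']),2),'board-frame tcp mm',(inb(o['position'])*1000).round(1),'F',o['ft_force'].round(2),'grip',round(float(o['grip_width']),3))
    a=p[2]; print('yaw err',round(float(np.arctan2(R[1,1],R[0,1])-np.pi/2-a),4),'z',R[:,2].round(3))
    return o,R
def d(P): # tool shift in mm to board point P
    o,R=st(); v=R.T@(W(P)[0]-o['position'])*1000; print('shift',v.round(1)); return v
E
python3 - <<'E'
from h import *
d([-.08,.128,.20])
c=shot('scene'); f=c['frame']
cv2.imwrite('pics/g1.png',cv2.resize(f[0:140,400:512][:,:,::-1],None,fx=4,fy=4,interpolation=cv2.INTER_CUBIC))
o=manip.get_obs(); print(proj(c,[o['position'],o['position']-[0,0,.008],o['position']-[0,0,.021]])*1.0)
E
```

```text
t 2.4 board-frame tcp mm [-225.7  551.   239.4] F [ 0.17 -0.52 -0.57] grip 0.142
yaw err -0.0004 z [-0.  0. -1.]
shift [-145.9 -422.9   39.3]
[[459.68858535  97.2619906 ]
 [458.86290835  99.91234834]
 [457.52848534 104.17889318]]
```

View pics/g1.png

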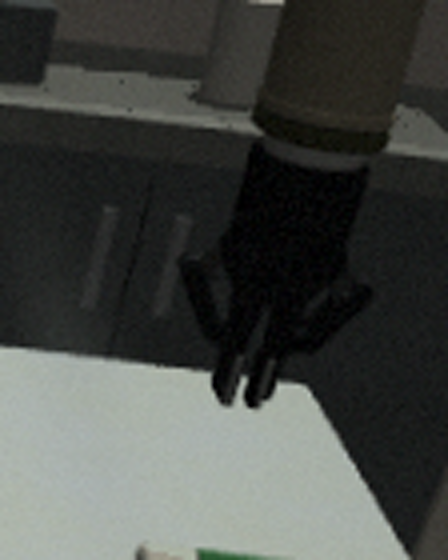

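The closed fingertips at (240,405) in the zoom lie about 8 mm ahead of the TCP, as stated. Moving in front of tag0.

Emit:
arm_command(targets="-18 -53 0 0 0 0; -18 -53 0 0 0 0; -18 -53 0 0 0 0; -18 -53 0 0 0 0")

```text
clock: 2.95
position: [0.346, 0.3554, 0.2395]
ee_rot: [-0.018, 1.0, 0.0, 0.0]
ft_force: [0.8, -0.1, 0.9]
grip_width: -0.001
```

Emit:
arm_command(targets="-18 -53 0 0 0 0; -18 -53 0 0 0 0; -18 -53 0 0 0 0; -18 -53 0 0 0 0; 0 0 0 0 0 0")

```text
clock: 3.58
position: [0.4272, 0.1443, 0.2397]
ee_rot: [-0.015, 1.0, 0.0, 0.0]
ft_force: [-0.9, 0.8, 0.1]
grip_width: -0.004
```

Run:
```python
from h import *
d([-.08,.128,.119])
c=shot('top'); save(c,'pics/t2.png')
```

```text
t 3.58 board-frame tcp mm [-80.3 123.1 239.7] F [-0.93  0.82  0.08] grip -0.004
yaw err -0.01 z [ 0.001  0.    -1.   ]
shift [ -0.2   4.8 120.7]
```

View pics/t2.png

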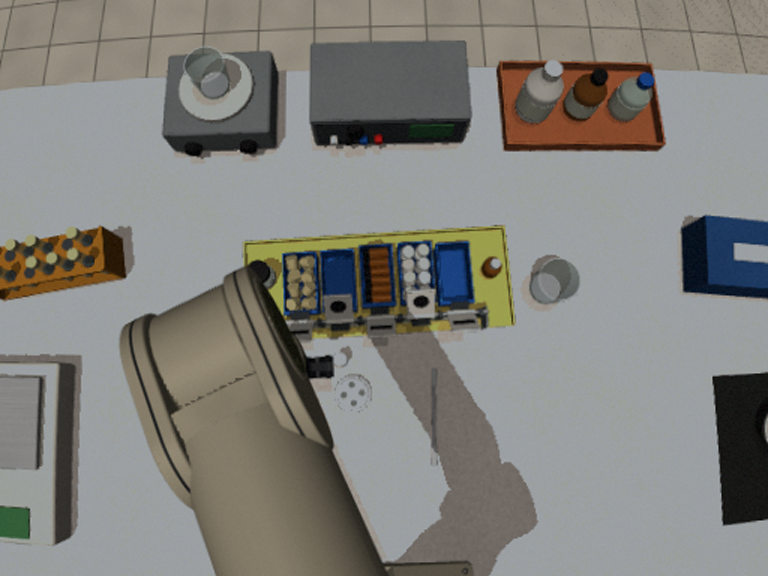

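The top view shows the arm over the left front, with the tags still as they were. Next I descend in front of tag0 and push it back.

Emit:
arm_command(targets="0 2 40 0 0 0; 0 2 40 0 0 0; 0 0 25 0 0 0; 0 0 15 0 0 0; 0 0 0 0 0 0")

```text
clock: 4.25
position: [0.4252, 0.1527, 0.1189]
ee_rot: [-0.02, 1.0, -0.0, -0.001]
ft_force: [0.2, 0.2, -0.4]
grip_width: 0.002
```

Emit:
arm_command(targets="-15 0 0 0 0 0; -12 0 0 0 0 0; -8 0 0 0 0 0; -8 0 0 0 0 0; -8 0 0 0 0 0")

```text
clock: 4.88
position: [0.4772, 0.1542, 0.1193]
ee_rot: [-0.02, 1.0, 0.0, -0.0]
ft_force: [-0.1, -0.9, -1.0]
grip_width: 0.001
```

Run:
```python
from h import *
d([0.003,.128,.119])
```

```text
t 4.88 board-frame tcp mm [-30.  131.1 119.3] F [-0.07 -0.89 -0.96] grip 0.001
yaw err 0.0005 z [-0.  0. -1.]
shift [-33.   -3.1   0.3]
```

Emit:
arm_command(targets="-8 -1 0 0 0 0; -8 -1 0 0 0 0; -8 -1 0 0 0 0; -8 0 0 0 0 0; -3 0 0 0 0 0")

```text
clock: 5.5
position: [0.5123, 0.1527, 0.1193]
ee_rot: [-0.02, 1.0, 0.0, 0.0]
ft_force: [-0.1, 0.2, 0.1]
grip_width: 0.003
```

Emit:
arm_command(targets="0 0 0 0 0 0; 0 0 0 0 0 0; 20 0 0 0 0 0; 30 0 -20 0 0 0; 0 0 -30 0 0 0")

```text
clock: 6.12
position: [0.4594, 0.1505, 0.1691]
ee_rot: [-0.021, 1.0, -0.0, -0.001]
ft_force: [0.9, 0.0, 1.1]
grip_width: -0.001
```

Run:
```python
from h import *
d([.085,.064,.20])
for n,r,s in (('top',(140,290,150,360),3.7),('scene',(130,250,140,345),3.8)):
    c=shot(n); f=c['frame'][r[0]:r[1],r[2]:r[3]]
    cv2.imwrite(f'pics/{n}3.png',cv2.resize(f[:,:,::-1],None,fx=s,fy=s,interpolation=cv2.INTER_CUBIC))
```

```text
t 6.12 board-frame tcp mm [-47.9 128.1 169.1] F [0.91 0.04 1.13] grip -0.001
yaw err 0.0018 z [-0.003 -0.001 -1.   ]
shift [-132.7  -64.3  -31.2]
```

View pics/scene3.png

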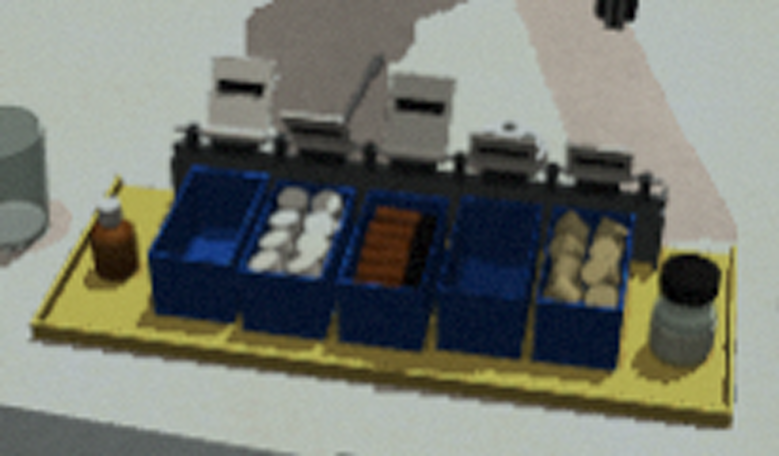

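View pics/top3.png

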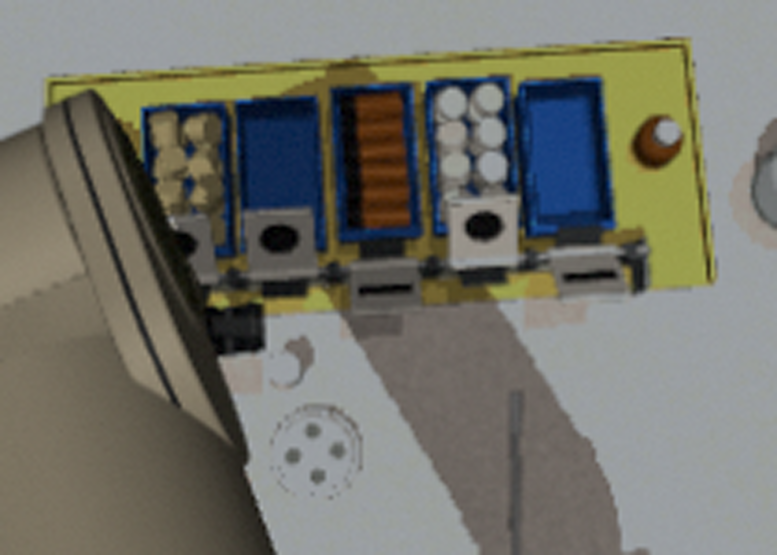

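Tag0 now leans back with its disc face up, at (185,245) in the top zoom and (598,160) in the scene zoom. Next I go up and over to behind tag1.

Emit:
arm_command(targets="0 0 -35 0 0 0; -35 -16 0 0 0 0; -35 -16 0 0 0 0; -35 -16 0 0 0 0; -28 -16 0 0 0 0")

```text
clock: 6.85
position: [0.5983, 0.0916, 0.2035]
ee_rot: [-0.02, 1.0, -0.0, -0.0]
ft_force: [-0.4, -0.6, 0.3]
grip_width: 0.002
```

Emit:
arm_command(targets="0 0 35 0 0 0; 0 0 30 0 0 0; 0 0 20 0 0 0; 0 0 0 0 0 0")

```text
clock: 7.35
position: [0.5961, 0.0919, 0.1174]
ee_rot: [-0.02, 1.0, -0.0, -0.002]
ft_force: [-0.3, 0.2, 0.6]
grip_width: 0.0
```

Run:
```python
from h import *
d([-.003,.064,.119])
```

```text
t 7.35 board-frame tcp mm [ 86.3  64.1 117.4] F [-0.35  0.23  0.62] grip 0.0
yaw err 0.0007 z [-0.003 -0.001 -1.   ]
shift [89.3  0.  -1.3]
```

Emit:
arm_command(targets="15 0 0 0 0 0; 15 0 0 0 0 0; 8 0 -1 0 0 0; 8 0 0 0 0 0; 8 0 0 0 0 0")

```text
clock: 7.98
position: [0.5432, 0.0899, 0.1206]
ee_rot: [-0.02, 1.0, 0.0, 0.0]
ft_force: [1.1, 0.5, -0.0]
grip_width: -0.002
```

Emit:
arm_command(targets="8 0 0 0 0 0; 8 0 0 0 0 0; 8 0 0 0 0 0; 8 0 0 0 0 0; 4 0 0 0 0 0")

```text
clock: 8.6
position: [0.5068, 0.0885, 0.1203]
ee_rot: [-0.02, 1.0, 0.0, -0.0]
ft_force: [0.6, -0.4, -0.2]
grip_width: -0.0
```

Emit:
arm_command(targets="0 0 0 0 0 0; 0 0 0 0 0 0; -20 0 0 0 0 0; -25 0 -25 0 0 0; 0 0 -50 0 0 0")

```text
clock: 9.22
position: [0.5525, 0.09, 0.1943]
ee_rot: [-0.02, 1.0, -0.001, -0.002]
ft_force: [0.4, 0.6, 0.5]
grip_width: -0.003
```

Run:
```python
from h import *
d([-.085,.0,.20])
for n,r,s in (('top',(140,290,150,360),3.7),('scene',(130,250,140,345),3.8)):
    c=shot(n); f=c['frame'][r[0]:r[1],r[2]:r[3]]
    cv2.imwrite(f'pics/{n}4.png',cv2.resize(f[:,:,::-1],None,fx=s,fy=s,interpolation=cv2.INTER_CUBIC))
```

```text
t 9.22 board-frame tcp mm [ 42.7  63.9 194.3] F [0.4  0.57 0.54] grip -0.003
yaw err 0.0004 z [-0.003 -0.002 -1.   ]
shift [127.7 -63.9  -5.2]
```

View pics/scene4.png

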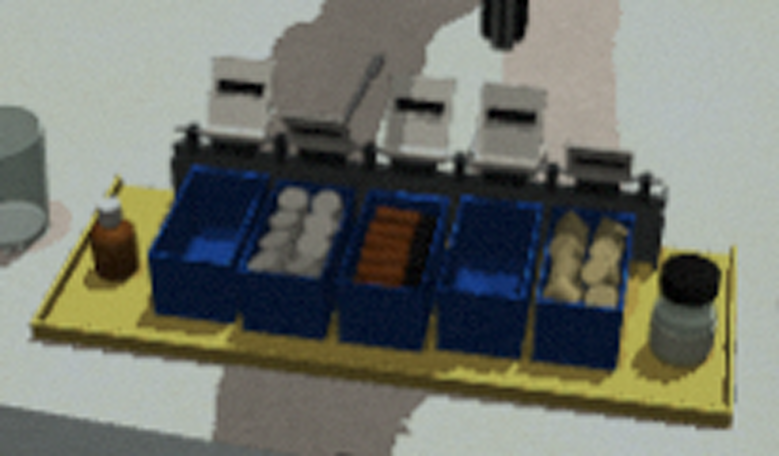

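View pics/top4.png

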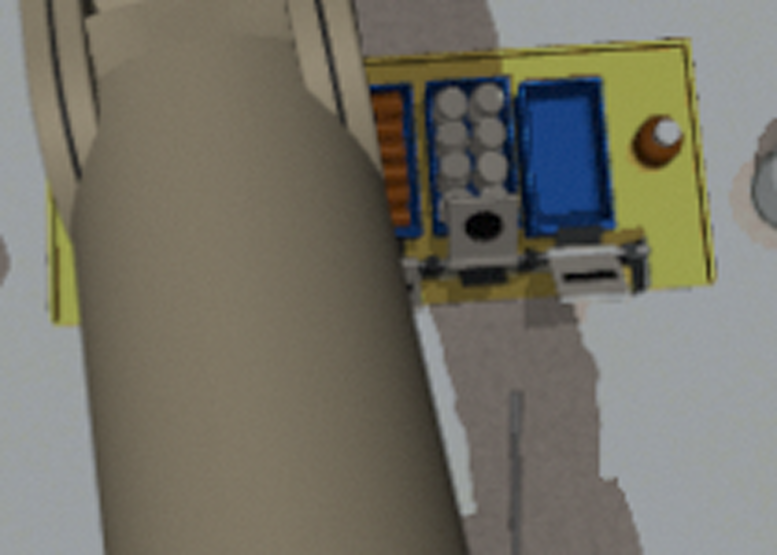

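Tag1 now leans forward with its bar showing, at (512,118) in the scene zoom. Tag2 is next, from the front.

Emit:
arm_command(targets="30 0 -10 0 0 0; 35 -16 0 0 0 0; 35 -24 0 0 0 0; 28 -24 0 0 0 0; 0 0 0 0 0 0")

```text
clock: 9.95
position: [0.4259, 0.0197, 0.2054]
ee_rot: [-0.019, 1.0, 0.0, 0.0]
ft_force: [0.2, 0.6, -0.1]
grip_width: -0.004
```

Emit:
arm_command(targets="0 0 35 0 0 0; 0 0 30 0 0 0; 0 0 18 0 0 0; 0 0 0 0 0 0")

```text
clock: 10.45
position: [0.4266, 0.0214, 0.1212]
ee_rot: [-0.02, 1.0, -0.0, -0.001]
ft_force: [-0.3, 0.4, 0.8]
grip_width: -0.0
```

Run:
```python
from h import *
d([.003,.0,.119])
```

```text
t 10.45 board-frame tcp mm [-85.8   0.4 121.2] F [-0.25  0.45  0.77] grip -0.0
yaw err 0.0011 z [-0.002 -0.001 -1.   ]
shift [-88.8  -0.5   2. ]
```

Emit:
arm_command(targets="-15 0 1 0 0 0; -15 0 1 0 0 0; -8 0 0 0 0 0; -8 0 0 0 0 0; -8 0 0 0 0 0")

```text
clock: 11.08
position: [0.4813, 0.0233, 0.1203]
ee_rot: [-0.02, 1.0, 0.0, -0.0]
ft_force: [-1.2, -0.7, -0.0]
grip_width: -0.001
```

Emit:
arm_command(targets="-8 0 0 0 0 0; -8 0 0 0 0 0; -8 0 0 0 0 0; -8 0 0 0 0 0; -4 0 0 0 0 0")

```text
clock: 11.7
position: [0.5174, 0.0248, 0.1202]
ee_rot: [-0.02, 1.0, -0.0, 0.0]
ft_force: [0.6, 0.2, -0.6]
grip_width: -0.005
```

Emit:
arm_command(targets="0 0 0 0 0 0; 0 0 0 0 0 0; 20 0 0 0 0 0; 40 0 -25 0 0 0; 40 0 -50 0 0 0")

```text
clock: 12.32
position: [0.4156, 0.0205, 0.1935]
ee_rot: [-0.02, 1.0, -0.001, -0.002]
ft_force: [1.0, 0.3, 1.6]
grip_width: -0.0
```

Emit:
arm_command(targets="0 40 -50 0 0 0; 0 60 -10 0 0 0; 0 60 0 0 0 0; 0 60 0 0 0 0; 0 60 0 0 0 0")

```text
clock: 12.95
position: [0.4063, 0.3014, 0.2532]
ee_rot: [-0.02, 1.0, 0.0, 0.0]
ft_force: [1.5, -0.4, 0.2]
grip_width: -0.0
```

Run:
```python
from h import *
st()
for n,r,s in (('top',(140,290,150,360),3.7),('scene',(130,250,140,345),3.8)):
    c=shot(n); f=c['frame'][r[0]:r[1],r[2]:r[3]]
    cv2.imwrite(f'pics/{n}5.png',cv2.resize(f[:,:,::-1],None,fx=s,fy=s,interpolation=cv2.INTER_CUBIC))
```

```text
t 12.95 board-frame tcp mm [-95.  280.9 253.2] F [ 1.52 -0.44  0.18] grip -0.0
yaw err 0.0005 z [ 0.001  0.001 -1.   ]
```

View pics/scene5.png

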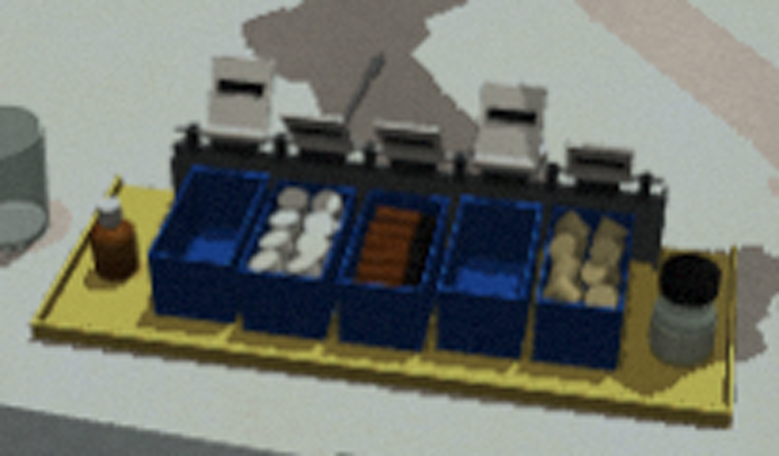

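View pics/top5.png

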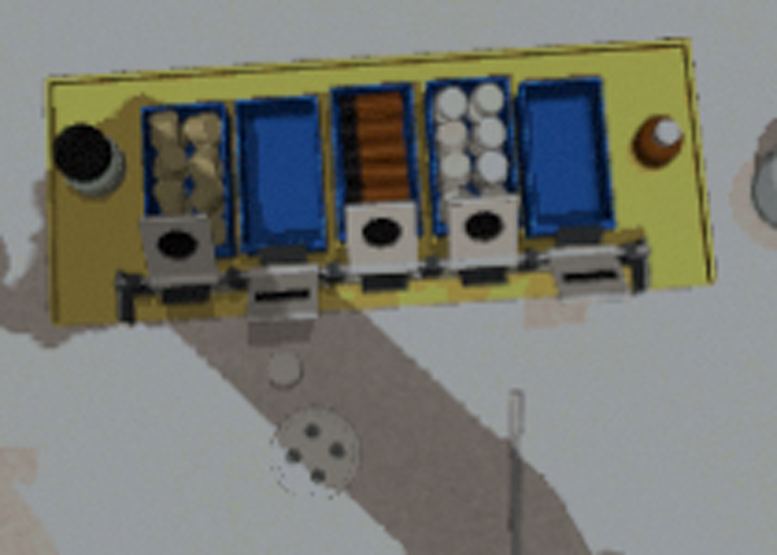

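The top zoom shows discs up on tags 0, 2 and 3 at (177,243), (381,233) and (484,225). Bars are up on tags 1 and 4 at (282,295) and (590,275). All bins and other things are where they were, and the robot is clear, so I'm handing in.

Emit:
arm_command(targets="0 0 0 0 0 0; 0 0 0 0 0 0; 0 0 0 0 0 0")

```text
clock: 13.42
position: [0.4071, 0.2985, 0.2532]
ee_rot: [-0.019, 1.0, 0.0, 0.0]
ft_force: [0.8, 0.3, 1.0]
grip_width: -0.003
```

```bash
python3 -c "
from workcell import manip
print(manip.hand_in())"
```

```text
the job is handed in; nothing more can be done
None
```

I pushed the three wrong tags over with the closed fingertips and handed the job in at about 13.4 s. Tag0 (stoppers) and tag2 (vials) now lean back, and tag1 (empty bin) leans forward. Tag3 (caps) and tag4 (empty bin) were already right, so I left them alone.

My last pictures from both cameras showed every tag over on its correct stop. The bins and the other things looked unmoved, though the reagent bottle and most of the beaker were outside those close-up views. The wrist force readings, taken only at the end of each move, stayed under about 2 N, and the arm was clear of everything at the end. No check failed or disagreed; the hand-in gave no verdict.

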